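Open the spring lens clamp for loading

TASK

Get the lens clamp ready for loading: first, with the spring jaw still closed, slide the carriage (the block with the round knob) along the rods until it is fully home against the middle stop, then pull the spring jaw back by its upright plate handle until its scribed line stands at the pointer. Finish while still holding the jaw there, because it springs shut if let go, and leave the lens, the loupe and the dropper bottle undisturbed.

Things in the scene. Friction and masses are not known exactly. Their poses are not given: they have to be found in the camera images.
- fixture: Lens clamp fixed on the bench: aluminium base plate 130 x 370 x 12 mm, two steel guide rods along its y axis, grey end blocks (top at 56 mm). Origin on the bench under the rods' middle, 10 mm in -y of the plate's middle; z up, yaw up to 0.4 rad. Seen from the robot the spring jaw is on the right (-y), the carriage on the left (+y); a spring barrel sticks out of the -y end.
- carriage (a joint): Slide of the carriage, m: 0 = fully home against the small fixed stop block in the middle of the base (stop face at fixture y = 15 mm); grows up to 0.09 as the carriage stands away from it along fixture +y. Only friction (about 3 N) holds it; it stays where left.
- carriage_grip (a point): Grip point on the axis of the carriage's upright black round knob (20 mm diameter, top 102 mm above the bench); the point is 85 mm above the bench, at fixture x = 0. The block under it is 90 x 70 mm, top at 52 mm; two white pins (14 mm diameter, tops at 70 mm) stand on it 38 mm from the knob towards the jaw, at x = +-28 mm. Axes as the fixture's.
- jaw: Spring jaw, a 90 x 60 mm grey block (top at 52 mm) on the same rods. A spring keeps it closed (towards fixture +y); it is pulled open along fixture -y, up to 60 mm, against about 5 N at first and 12 N at full travel, and springs back if let go. Origin at bench height in the middle plane of its handle; closed, at fixture (0, -43, 0) mm. Axes as the fixture's.
- jaw_grip (a point): Grip point in the jaw's handle, an upright steel plate 12 mm thick (along fixture y), 50 mm wide (along x), top 104 mm above the bench; the point is in its middle plane, 85 mm above the bench, at fixture x = 0. Closed, with the carriage home, it is 105 mm from the knob's axis. White pins as on the carriage, 33 mm towards the carriage.
- jaw_line (a point): Front upper end of the black line scribed across the jaw's top and down its robot-side face (52 mm above the bench), in the middle plane of the handle plate.
- pointer_tip (a point): Tip of the set pointer, a dark steel clip 16 mm wide and 46 mm tall on the base plate's robot-side edge; the tip is 54 mm above the bench and points at the jaw's side from 4 mm away. It is fixed, 28 to 52 mm further along fixture -y than the line of the closed jaw. Axes as the fixture's.
- lens_unit: Black camera lens with a cord, 82 x 80 x 48 mm, behind the clamp; leave alone. Origin under its middle.
- loupe: Black eye loupe, 39 mm diameter, 30 mm tall, to the left of the clamp; leave alone. Origin under its middle.
- threadlock_bottle: Small dropper bottle, 27 mm diameter, 104 mm tall, behind the clamp; leave alone. Origin under its middle.

How it is judged:
By the outcome, as a careful person would: the job done as asked, in the order asked, and still so for the second after the job is handed in, while the arm keeps its last pose, push and grip.
It also fails if it takes over 45 s, if anything falls off the work surface, if the arm or the gripper's body presses on something with over 40 N, if the wrist force passes 120 N, or if a joint passes its speed limit or range.

ROBOT

A 7-joint arm with a two-finger parallel gripper is mounted at the origin on the work surface; the furniture and walls round the work are solid. World frame = base frame: x ahead of the robot, y to its left, z up, the work surface at z = 0. Lengths are in m, angles in rad, forces in N, time in s.
With the tool pointing down it reaches from about 0.4 to 0.875 m from the base axis. Payload 4.4 kg.
Tool frame: the origin (TCP) lies midway between the tips of the shut fingers; the grasp point (between the pads) lies 19 mm behind it; z points along the fingers, y is the line along which they close (so a half turn about z gives the same grasp; the last joint's range is limited). The gripper opens to 85 mm and grips with 20 to 120 N. Pads are 22 mm wide; open, the fingers measure 114 mm over their backs; the gripper's body (76 mm by 85 mm) begins 54 mm behind the grasp point. The pads swing forward as they close: fully open they stand 13 mm farther back than shut.
Start: joints at [1.097, 0.628, 0.038, 1.517, -0.027, 0.996, -0.02], TCP at [0.258, -0.597, 0.231] pointing down, gripper open.
Joint ranges: [-3.06, 3.06], [-0.37, 2.12], [-1.25, 1.32], [0.18, 2.47], [-1.1, 4.24], [0.23, 1.98], [-2.94, 2.94]. Speed limits (rad/s): [2.57, 2.57, 3.14, 3.14, 3.14, 3.14, 3.14].

INTERFACE

Orientations are given as a 3x3 rotation matrix whose columns are the frame's x, y, z axes.
In Python, from station import robot, optics, monitor gives the robot as it stands (robot), with the cameras (optics) and the readings (monitor).
- The arm moves only by the tool nudge_tcp, called after ">>>" by a JSON object that holds its "name" and its "arguments". Schema: {"type":"object","properties":{"motion":{"type":"array","items":{"type":"object","properties":{"trans":{"type":"array","items":{"type":"number"},"minItems":3,"maxItems":3},"rz":{"type":"number"},"aperture":{"type":"number"}},"additionalProperties":false,"required":["aperture"]},"minItems":1,"maxItems":10},"squeeze":{"type":"number"},"only":{"type":"string"},"quiet":{"type":"boolean"},"lines":{"type":"string"}},"required":["motion"],"additionalProperties":false}. motion is a list of rows, 1 to 10 of them, each an object with the fields trans (a list: dx, dy, dz in m), rz (a turn about the tool's z in rad), aperture (the finger opening in m); a field left out counts as zero (the opening has to be given); each row is the pose to reach, as a shift and turn from the pose commanded when the call began, along the tool's axes at that moment; what a row does not reach only later rows make up. A row lasts 1/12 s, in which the tool goes at most 0.0417 m and 0.125 rad, less where a joint would pass 70% of its speed; a pose out of reach is approached as far as the arm can. The fingers move at their own pace and stop on an object; squeeze is the grip in N (left out, the last holds). Time passes only in rows, so rows that do not move let the fingers close. The tool returns the time, the measured TCP pose, the force, the opening and the grip force at its end. only (a regular expression) keeps the lines of the reply that match it, lines (a string "A,B") keeps lines A to B, and quiet returns only ok. Input that does not fit is refused with a message, and nothing moves.
- monitor.sense(): the state, without advancing time (a new reading comes with each control period).
- optics.get_image(name): name is "side" or "top"; returns the picture (384x512x3 uint8, red, green, blue); there is no depth.
- optics.get_calibration(name): a dict with "fx", "fy", "cx", "cy" (pixels), "origin" and "attitude" of the camera in the world. Camera axes: x right, y down, z forward; pixel columns grow to the right and rows downward; lengths in m; the calibration is good to about 2 mm. A picture is of the moment at which its call begins. get_calibration takes no time and is no camera call.
- robot.job_done(): hands the job in; it is judged then, once.
The state is a dict: "t": time; "qpos": joint angles; "joint_vel": joint speeds; "joint_efforts": joint torques, N m; "ee_pos": TCP position; "orientation": TCP orientation; "force": force on the tool from outside, world axes, zero at the start; "moment": the same for the moment, N m; "width": finger opening in m; "grip_force": force on a finger pad.
Only numpy, scipy, OpenCV 4.12 (cv2) and the standard library are available. Lean on these libraries where they do the work, as an engineer would, in place of code of your own. Each camera call takes 0.05 s, during which the arm holds its last target. There are 200 camera calls.

## Working session

There is one attempt and no reset: what is moved stays moved. The work goes in short steps, Python scripts to look and compute and a tool call to move; the robot and the scene stay as the last step left them, time stands still between calls to the robot, and variables do not carry over. Pictures are saved under pics/ and viewed, at most 10 in all, crops included, and the job is handed in when it is done.

```bash
ls; mkdir -p pics; python3 - <<'E'
from station import robot, optics, monitor
import cv2,numpy as np
for n in("side","top"):
    cv2.imwrite(f"pics/{n}0.png",optics.get_image(n)[:,:,::-1]);print(n,optics.get_calibration(n))
s=monitor.sense();print(s["t"],s["ee_pos"],np.round(s["orientation"],3),s["width"])
E
```

```text
pics
station.py
side {'fx': 399.2996237750606, 'fy': 399.2996237750606, 'cx': 260.1227704916648, 'cy': 194.43267035813727, 'origin': array([ 0.31267284, -0.64764123,  0.42268312]), 'attitude': array([[ 0.93661734, -0.11397223,  0.3312979 ],
       [-0.34999958, -0.34690514,  0.87014776],
       [ 0.01575626, -0.9309496 , -0.3648076 ]])}
top {'fx': 361.2626481921157, 'fy': 361.2626481921157, 'cx': 258.6457331177523, 'cy': 192.35537512881942, 'origin': array([0.45812603, 0.11084357, 0.98177377]), 'attitude': array([[ 0.01969674, -0.98845775,  0.15021088],
       [-0.99974118, -0.02118272, -0.00829889],
       [ 0.01138498, -0.15000854, -0.98861915]])}
0.1 [ 0.25758352 -0.59614832  0.23044976] [[ 0.918  0.397 -0.001]
 [ 0.397 -0.918  0.002]
 [ 0.    -0.002 -1.   ]] 0.08540205312205996
```

View pics/side0.png

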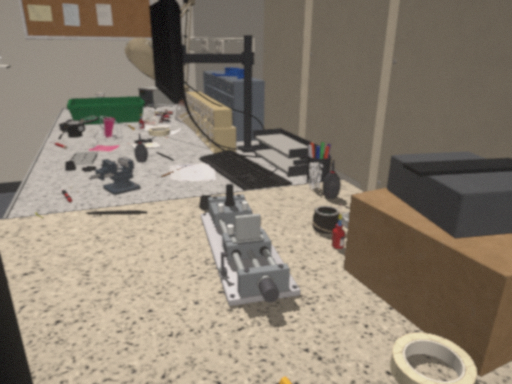

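View pics/top0.png

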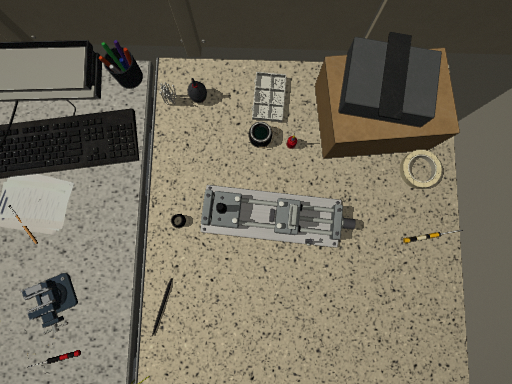

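The side view shows the clamp from its spring-barrel end (barrel at 268,288, knob at 229,192). In the top view the knob is at about (221,208), the handle at (293,215) and the loupe at (178,220). I'll enlarge both.

```bash
python3 - <<'E'
import cv2
a=cv2.imread("pics/top0.png")[175:255,190:370];cv2.imwrite("pics/topc.png",cv2.resize(a,None,fx=4.4,fy=4.4,interpolation=cv2.INTER_CUBIC))
a=cv2.imread("pics/side0.png")[175:310,190:310];cv2.imwrite("pics/sidec.png",cv2.resize(a,None,fx=4.4,fy=4.4,interpolation=cv2.INTER_CUBIC))
E
```

```text
(no output)
```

View pics/topc.png

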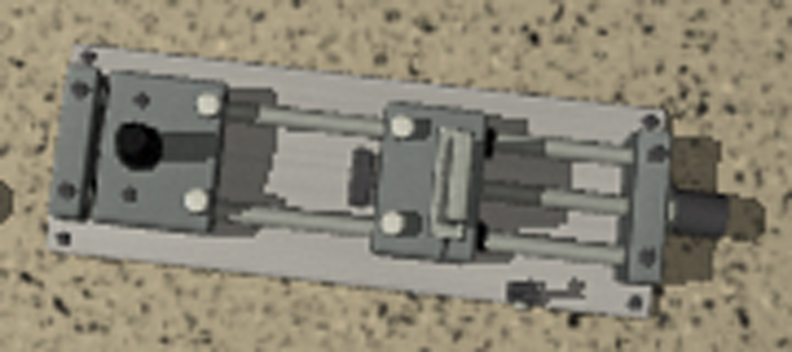

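View pics/sidec.png

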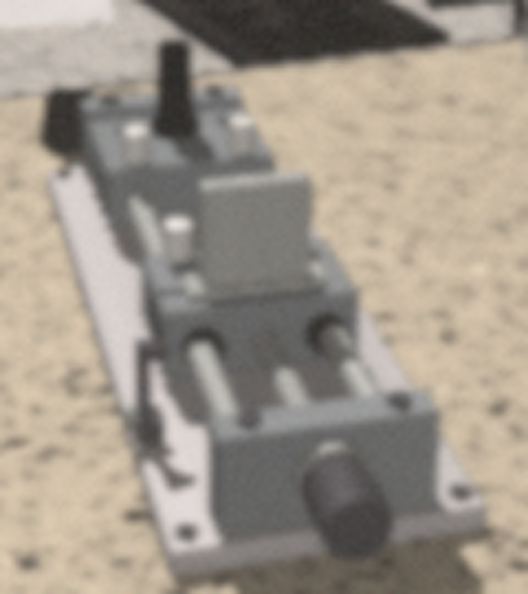

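The top crop shows the knob top at (138,146), the pins at (208,103), (196,200), (402,125) and (393,222), and the pointer clip at (525,285). The side crop shows the knob top at (173,45), the handle's top corners at (200,182) and (308,176), and the pointer top at (148,343). I'll triangulate these and fit the fixture pose.

```bash
cat > geo.py <<'E'
import numpy as np
from station import robot, optics, monitor
from scipy.optimize import least_squares
C={n:optics.get_calibration(n) for n in("side","top")}
def proj(n,p):
    c=C[n];q=c["attitude"].T@(np.asarray(p)-c["origin"]);return np.array([c["fx"]*q[0]/q[2]+c["cx"],c["fy"]*q[1]/q[2]+c["cy"]])
def tri(t,s):
    r=least_squares(lambda p:np.r_[proj("top",p)-t,proj("side",p)-s],[.55,0,.05]);return r.x,np.abs(r.fun).max()
T=lambda x,y:np.array([190+x/4.4-.4,175+y/4.4-.4])
S=T
def F(P,f): # fixture mm -> world
    x,y,a=P[:3];c,s=np.cos(a),np.sin(a);f=np.asarray(f)/1000
    return np.array([x+c*f[0]-s*f[1],y+s*f[0]+c*f[1],f[2]])
E
python3 - <<'E'
from geo import *
for n,t,s in[("knobtop",(138,144),(173,46)),("cpin-",(196,200),(135,130)),("cpin+",(208,103),(241,121)),("jpin-",(393,222),(177,220)),("pointer",(525,285),(148,345))]:
    p,e=tri(T(*t),S(*s));print(n,p.round(4),round(e,2))
def obs(P):
    c,d=P[3]*1000,P[4]*1000
    return [("top",(138,144),(0,62+c,102)),("side",(173,46),(0,62+c,102)),
 ("top",(196,200),(-28,24+c,70)),("top",(208,103),(28,24+c,70)),("side",(135,130),(-28,24+c,70)),("side",(241,121),(28,24+c,70)),
 ("top",(393,222),(-28,-10,70)),("top",(402,125),(28,-10,70)),("side",(177,220),(-28,-10,70)),
 ("side",(200,183),(-25,-49,104)),("side",(308,177),(25,-49,104)),
 ("top",(48,250),(-65,195,12)),("top",(78,45),(65,195,12)),("top",(665,110),(65,-175,12)),("top",(650,315),(-65,-175,12)),
 ("side",(178,558),(-65,-175,12)),("side",(483,520),(65,-175,12)),("side",(52,175),(-65,195,12)),
 ("top",(525,285),(-49,-43-d,54)),("side",(150,345),(-49,-43-d,54))]
f=lambda P:np.concatenate([proj(n,F(P,q))-T(*u) for n,u,q in obs(P)])
r=least_squares(f,[.55,0,-.1,.06,.04],loss="soft_l1");P=r.x
print(P.round(4));print(f(P).reshape(-1,2).round(1).tolist())
for n,q in[("knob",(0,62+P[3]*1e3,85)),("handle",(0,-43,85)),("pt",(-49,-43-P[4]*1e3,54))]:print(n,F(P,q).round(4))
E
```

```text
knobtop [0.554  0.1945 0.1027] 0.5
cpin- [0.525  0.1634 0.0708] 0.14
cpin+ [0.581  0.1582 0.0706] 0.04
jpin- [0.5144 0.0506 0.0727] 0.06
pointer [ 0.4794 -0.027   0.0562] 0.41
[ 0.5427  0.0579 -0.0959  0.0786  0.0466]
[[-1.2, -1.4], [0.0, -0.3], [0.3, 0.0], [0.4, 0.2], [-0.2, 0.5], [-0.1, 0.4], [-0.1, 0.2], [0.2, 0.3], [-0.3, 1.2], [-0.3, 2.1], [0.7, 1.0], [-1.0, 0.0], [-1.1, -1.1], [0.8, -0.1], [0.2, 1.5], [-3.2, 0.1], [0.8, -2.1], [-1.7, -1.1], [-0.4, -1.9], [2.9, 0.4]]
knob [0.5562 0.1978 0.085 ]
handle [0.5386 0.0151 0.085 ]
pt [ 0.4853 -0.0265  0.054 ]
```

>>> {"name": "nudge_tcp", "arguments": {"motion": [{"trans":[0.314, -0.242, 0], "rz":0.502, "aperture":0.085}, {"trans":[0.314, -0.242, 0], "rz":0.502, "aperture":0.085}, {"trans":[0.314, -0.242, 0], "rz":0.502, "aperture":0.085}, {"trans":[0.314, -0.242, 0], "rz":0.502, "aperture":0.085}, {"trans":[0.314, -0.242, 0], "rz":0.502, "aperture":0.085}, {"trans":[0.314, -0.242, 0], "rz":0.502, "aperture":0.085}, {"trans":[0.314, -0.242, 0], "rz":0.502, "aperture":0.085}, {"trans":[0.314, -0.242, 0], "rz":0.502, "aperture":0.085}, {"trans":[0.314, -0.242, 0], "rz":0.502, "aperture":0.085}, {"trans":[0.314, -0.242, 0], "rz":0.502, "aperture":0.085}], "squeeze": 40}}

```text
t: 0.93
ee_pos: [0.4525, -0.2442, 0.231]
orientation: [[0.996, -0.088, 0.001], [-0.088, -0.996, 0.003], [0.0, -0.003, -1.0]]
force: [0.3, 0.7, -0.6]
width: 0.085
grip_force: 0.0
```

```bash
cat > rel.py <<'E'
import sys,numpy as np
from station import robot, optics, monitor
s=monitor.sense();R=s["orientation"];t=np.array(sys.argv[1:4],float)
print("t",round(s["t"],2),"pos",s["ee_pos"].round(4),"d_tool",(R.T@(t-s["ee_pos"])).round(4),"yaw err",round(np.arctan2(-R[0,1],-R[1,1])*-1+0*1,4),R[:,1].round(3),"F",s["force"].round(1),"w",round(s["width"],4),"g",round(s["grip_force"],1))
E
python3 rel.py .5562 .198 .2
```

```text
t 0.93 pos [ 0.4525 -0.2442  0.231 ] d_tool [ 0.0644 -0.4495  0.0325] yaw err -0.088 [-0.088 -0.996 -0.003] F [ 0.3  0.7 -0.6] w 0.085 g 0.0
```

>>> {"name": "nudge_tcp", "arguments": {"motion": [{"trans":[0.064, -0.449, 0], "aperture":0.085}, {"trans":[0.064, -0.449, 0], "aperture":0.085}, {"trans":[0.064, -0.449, 0], "aperture":0.085}, {"trans":[0.064, -0.449, 0], "aperture":0.085}, {"trans":[0.064, -0.449, 0], "aperture":0.085}, {"trans":[0.064, -0.449, 0], "aperture":0.085}, {"trans":[0.064, -0.449, 0], "aperture":0.085}, {"trans":[0.064, -0.449, 0], "aperture":0.085}, {"trans":[0.064, -0.449, 0], "aperture":0.085}, {"trans":[0.064, -0.449, 0], "aperture":0.085}], "quiet": true}}

```text
ok
```

>>> {"name": "nudge_tcp", "arguments": {"motion": [{"aperture":0.085}, {"aperture":0.085}]}}

```text
t: 1.93
ee_pos: [0.547, 0.1587, 0.2306]
orientation: [[0.996, -0.088, -0.001], [-0.088, -0.996, 0.001], [-0.001, -0.001, -1.0]]
force: [0.1, -0.7, -0.1]
width: 0.0851
grip_force: 0.0
```

```bash
python3 rel.py .5565 .198 .066
```

```text
t 1.93 pos [0.547  0.1587 0.2306] d_tool [ 0.0062 -0.0399  0.1646] yaw err -0.088 [-0.088 -0.996 -0.001] F [ 0.1 -0.7 -0.1] w 0.0851 g 0.0
```

>>> {"name": "nudge_tcp", "arguments": {"motion": [{"trans":[0.006, -0.04, 0], "aperture":0.085}, {"trans":[0.006, -0.04, 0], "aperture":0.085}, {"trans":[0.006, -0.04, 0.163], "aperture":0.085}, {"trans":[0.006, -0.04, 0.163], "aperture":0.085}, {"trans":[0.006, -0.04, 0.163], "aperture":0.085}, {"trans":[0.006, -0.04, 0.163], "aperture":0.085}, {"trans":[0.006, -0.04, 0.163], "aperture":0.085}, {"trans":[0.006, -0.04, 0.163], "aperture":0.085}]}}

```text
t: 2.6
ee_pos: [0.5557, 0.1923, 0.0669]
orientation: [[0.995, -0.096, -0.005], [-0.096, -0.995, -0.003], [-0.004, 0.003, -1.0]]
force: [0.3, -0.6, 1.3]
width: 0.0853
grip_force: 0.0
```

```bash
python3 - <<'E'
from station import robot, optics, monitor
import cv2
a=optics.get_image("side")[170:310,150:330,::-1];b=optics.get_image("top")[165:270,170:360,::-1]
cv2.imwrite("pics/s1.png",cv2.resize(a,None,fx=4,fy=4,interpolation=cv2.INTER_CUBIC))
E
```

```text
(no output)
```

View pics/s1.png

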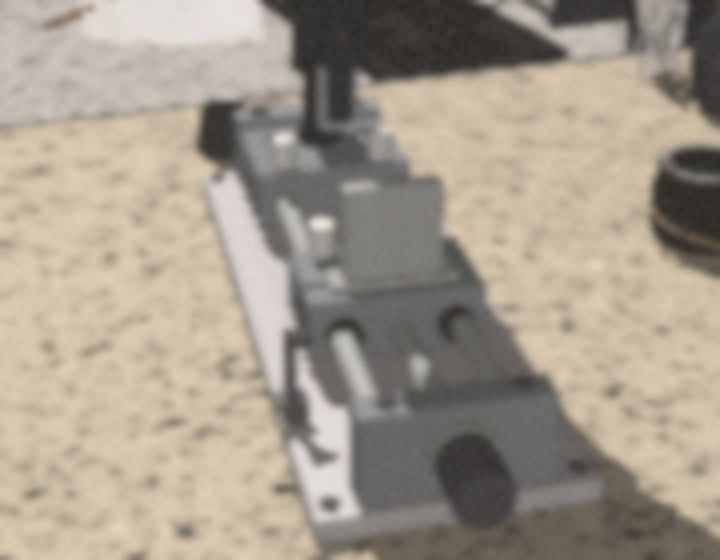

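The fingers straddle the knob at (330,100), between the pins at (285,145) and (385,135). Closing.

>>> {"name": "nudge_tcp", "arguments": {"motion": [{"aperture":0}, {"aperture":0}, {"aperture":0}, {"aperture":0}, {"aperture":0}, {"aperture":0}, {"aperture":0}, {"aperture":0}], "squeeze": 40}}

```text
t: 3.37
ee_pos: [0.5578, 0.1954, 0.0693]
orientation: [[0.996, -0.094, 0.002], [-0.094, -0.996, 0.001], [0.001, -0.002, -1.0]]
force: [-0.8, 0.6, 6.5]
width: 0.0188
grip_force: 39.0
```

```bash
python3 rel.py .549 .1197 .067
```

```text
t 3.37 pos [0.5578 0.1954 0.0693] d_tool [-0.0017  0.0762  0.0022] yaw err -0.0937 [-0.094 -0.996 -0.002] F [-0.8  0.6  6.5] w 0.0188 g 39.0
```

>>> {"name": "nudge_tcp", "arguments": {"motion": [{"trans":[0, 0.02, 0], "aperture":0}, {"trans":[0, 0.04, 0], "aperture":0}, {"trans":[0, 0.06, 0], "aperture":0}, {"trans":[0, 0.068, 0], "aperture":0}, {"trans":[0, 0.068, 0], "aperture":0}, {"trans":[0, 0.068, 0], "aperture":0}]}}

```text
t: 3.87
ee_pos: [0.5512, 0.1246, 0.0693]
orientation: [[0.995, -0.096, 0.001], [-0.096, -0.995, -0.001], [0.001, 0.001, -1.0]]
force: [-0.2, -2.7, 7.0]
width: 0.0186
grip_force: 40.2
```

```bash
python3 rel.py .549 .1197 .067
```

```text
t 3.87 pos [0.5512 0.1246 0.0693] d_tool [-0.0017  0.0051  0.0023] yaw err -0.0962 [-0.096 -0.995  0.001] F [-0.2 -2.7  7. ] w 0.0186 g 40.2
```

>>> {"name": "nudge_tcp", "arguments": {"motion": [{"trans":[0, 0.003, 0], "aperture":0}, {"trans":[0, 0.006, 0], "aperture":0}, {"trans":[0, 0.009, 0], "aperture":0}, {"trans":[0, 0.009, 0], "aperture":0}, {"trans":[0, 0.009, 0], "aperture":0}]}}

```text
t: 4.28
ee_pos: [0.5509, 0.1202, 0.0693]
orientation: [[0.996, -0.093, 0.002], [-0.093, -0.996, 0.003], [0.002, -0.003, -1.0]]
force: [-0.1, 4.4, 6.8]
width: 0.0187
grip_force: 40.1
```

>>> {"name": "nudge_tcp", "arguments": {"motion": [{"trans":[0, 0.003, 0], "aperture":0}, {"trans":[0, 0.006, 0], "aperture":0}, {"trans":[0, 0.006, 0], "aperture":0}, {"trans":[0, 0.006, 0], "aperture":0}]}}

```text
t: 4.62
ee_pos: [0.5509, 0.1201, 0.0694]
orientation: [[0.996, -0.089, 0.004], [-0.089, -0.996, 0.009], [0.003, -0.01, -1.0]]
force: [0.8, 15.7, 3.1]
width: 0.018
grip_force: 40.6
```

>>> {"name": "nudge_tcp", "arguments": {"motion": [{"trans":[0, 0.003, 0], "aperture":0}, {"trans":[0, 0.006, 0], "aperture":0}, {"trans":[0, 0.006, 0], "aperture":0}, {"trans":[0, 0.006, 0], "aperture":0}], "only": "pos|force"}}

```text
ee_pos: [0.5509, 0.1201, 0.0694]
force: [2.2, 26.3, 0.7]
grip_force: 41.8
```

Carriage is firmly against the stop: no motion while the push rises to 26 N. Relieve the push, then release, lift and move over the handle.

>>> {"name": "nudge_tcp", "arguments": {"motion": [{"trans":[0, -0.006, 0], "aperture":0}, {"trans":[0, -0.013, 0], "aperture":0}, {"trans":[0, -0.013, 0], "aperture":0}, {"trans":[0, -0.013, 0], "aperture":0}], "only": "pos|force"}}

```text
ee_pos: [0.5509, 0.1209, 0.0693]
force: [0.5, 3.1, 6.0]
grip_force: 40.4
```

>>> {"name": "nudge_tcp", "arguments": {"motion": [{"aperture":0.085}, {"aperture":0.085}, {"aperture":0.085}, {"aperture":0.085}, {"aperture":0.085}, {"aperture":0.085}]}}

```text
t: 5.78
ee_pos: [0.5499, 0.1184, 0.0682]
orientation: [[0.996, -0.094, -0.0], [-0.094, -0.996, -0.0], [-0.0, 0.0, -1.0]]
force: [-0.1, -0.2, -0.1]
width: 0.0851
grip_force: 0.0
```

>>> {"name": "nudge_tcp", "arguments": {"motion": [{"trans":[0, 0, -0.04], "aperture":0.085}, {"trans":[0, 0, -0.08], "aperture":0.085}, {"trans":[0, 0, -0.1], "aperture":0.085}, {"trans":[0, 0, -0.1], "aperture":0.085}]}}

```text
t: 6.12
ee_pos: [0.5533, 0.1192, 0.173]
orientation: [[0.995, -0.094, 0.009], [-0.094, -0.996, 0.002], [0.009, -0.003, -1.0]]
force: [0.6, -0.5, -0.6]
width: 0.0852
grip_force: 0.0
```

```bash
python3 rel.py .5400 .0154 .068
```

```text
t 6.12 pos [0.5533 0.1192 0.173 ] d_tool [-0.0043  0.1049  0.1046] yaw err -0.0946 [-0.094 -0.996 -0.003] F [ 0.6 -0.5 -0.6] w 0.0852 g 0.0
```

>>> {"name": "nudge_tcp", "arguments": {"motion": [{"trans":[0, 0.04, 0], "aperture":0.085}, {"trans":[0, 0.08, 0], "aperture":0.085}, {"trans":[0, 0.1035, 0], "aperture":0.085}, {"trans":[0, 0.1035, 0], "aperture":0.085}, {"trans":[0, 0.1035, 0], "aperture":0.085}, {"trans":[0, 0.1035, 0.04], "aperture":0.085}, {"trans":[0, 0.1035, 0.08], "aperture":0.085}, {"trans":[0, 0.1035, 0.1], "aperture":0.085}, {"trans":[0, 0.1035, 0.1], "aperture":0.085}]}}

```text
t: 6.87
ee_pos: [0.5366, 0.0175, 0.0638]
orientation: [[0.996, -0.092, -0.009], [-0.092, -0.996, 0.001], [-0.009, 0.0, -1.0]]
force: [-0.3, 0.2, -0.3]
width: 0.0851
grip_force: 0.0
```

```bash
python3 rel.py .54 .0154 .068; python3 - <<'E'
from station import robot, optics, monitor
import cv2,numpy as np
a=optics.get_image("side")[170:310,150:330,::-1];b=optics.get_image("top")[165:265,190:370,::-1]
f=lambda a:cv2.resize(a,None,fx=4,fy=4,interpolation=cv2.INTER_CUBIC)
cv2.imwrite("pics/s2.png",f(a));cv2.imwrite("pics/t2.png",f(b))
E
```

```text
t 6.87 pos [0.5366 0.0175 0.0638] d_tool [ 0.0035  0.0018 -0.0042] yaw err -0.0919 [-0.092 -0.996  0.   ] F [-0.3  0.2 -0.3] w 0.0851 g 0.0
```

View pics/s2.png

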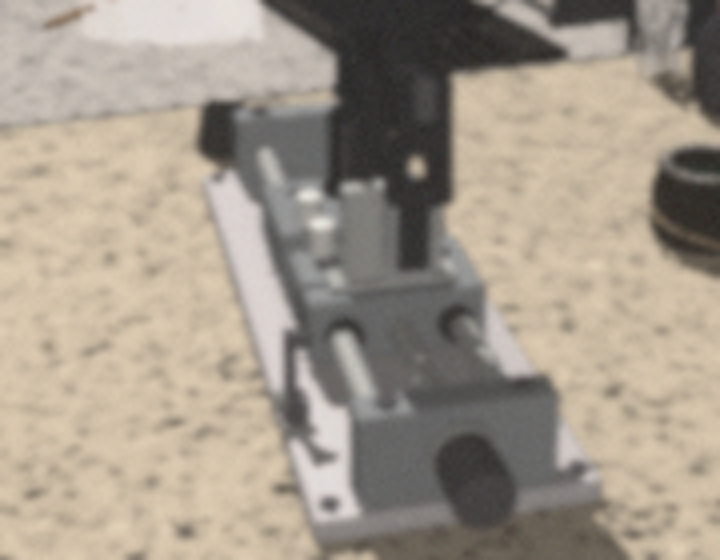

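View pics/t2.png

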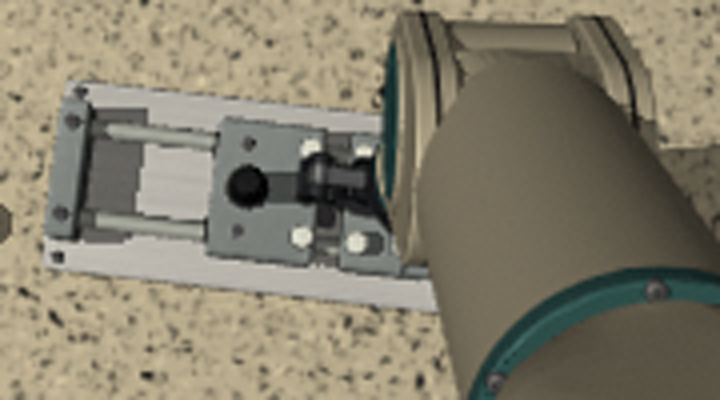

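The carriage pins (302,237) stand about 34 mm from the jaw pins (357,243), so it is home. In the side view the near finger is in front of the handle plate at (415,235). Closing.

>>> {"name": "nudge_tcp", "arguments": {"motion": [{"trans":[0.002, 0.002, -0.002], "aperture":0}, {"trans":[0.002, 0.002, -0.002], "aperture":0}, {"trans":[0.002, 0.002, -0.002], "aperture":0}, {"trans":[0.002, 0.002, -0.002], "aperture":0}, {"trans":[0.002, 0.002, -0.002], "aperture":0}, {"trans":[0.002, 0.002, -0.002], "aperture":0}, {"trans":[0.002, 0.002, -0.002], "aperture":0}, {"trans":[0.002, 0.002, -0.002], "aperture":0}, {"trans":[0.002, 0.002, -0.002], "aperture":0}], "squeeze": 80}}

```text
t: 7.72
ee_pos: [0.5426, 0.0155, 0.0711]
orientation: [[0.996, -0.093, 0.001], [-0.093, -0.996, 0.002], [0.001, -0.002, -1.0]]
force: [-0.7, 4.3, 5.9]
width: 0.0111
grip_force: 78.4
```

```bash
python3 - <<'E'
from geo import *
P=[.5427,.0579,-.0945]
print("closed handle",F(P,(0,-43,85)),[F(P,(0,-43-d,85)).round(4).tolist() for d in(40,44,48)])
E
```

```text
closed handle [0.53864255 0.01509186 0.085     ] [[0.5349, -0.0247, 0.085], [0.5345, -0.0287, 0.085], [0.5341, -0.0327, 0.085]]
```

>>> {"name": "nudge_tcp", "arguments": {"motion": [{"trans":[0, 0.01, 0], "aperture":0}, {"trans":[0, 0.02, 0], "aperture":0}, {"trans":[0, 0.03, 0], "aperture":0}, {"trans":[0, 0.04, 0], "aperture":0}, {"trans":[0, 0.042, 0], "aperture":0}, {"trans":[0, 0.042, 0], "aperture":0}, {"trans":[0, 0.042, 0], "aperture":0}, {"trans":[0, 0.042, 0], "aperture":0}]}}

```text
t: 8.38
ee_pos: [0.5389, -0.0242, 0.0711]
orientation: [[0.996, -0.091, 0.001], [-0.091, -0.996, 0.004], [0.001, -0.005, -1.0]]
force: [-0.9, 9.3, 6.4]
width: 0.0108
grip_force: 78.5
```

```bash
python3 - <<'E'
from station import robot, optics, monitor
import cv2,numpy as np
a=np.mean([optics.get_image("side") for i in range(6)],0)[225:300,200:300,::-1].astype(np.uint8)
cv2.imwrite("pics/s3.png",cv2.resize(a,None,fx=8,fy=8,interpolation=cv2.INTER_CUBIC))
E
```

```text
(no output)
```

View pics/s3.png

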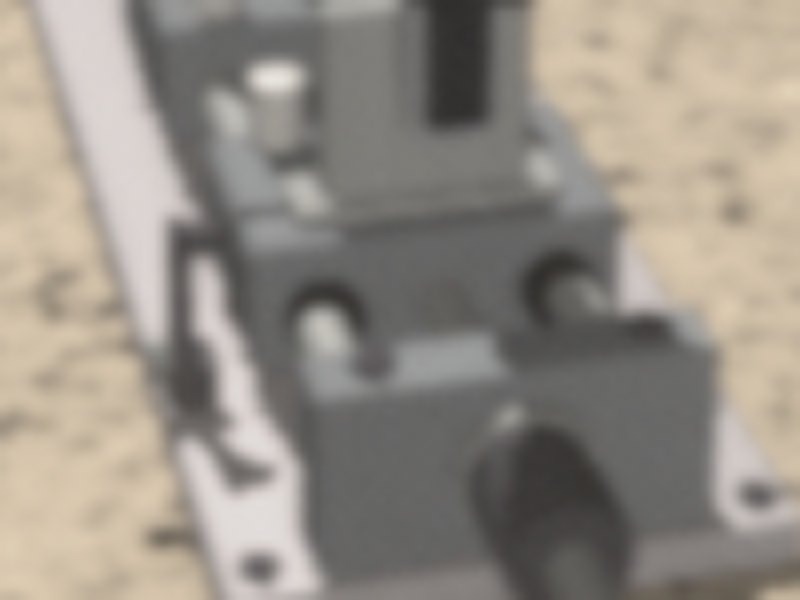

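```bash
python3 - <<'E'
from geo import *
import cv2
P=[.5427,.0579,-.0945]
a=np.mean([optics.get_image("side") for i in range(12)],0)
x0,y0,k=212,240,16
b=cv2.resize(a[y0:y0+34,x0:x0+42,::-1],None,fx=k,fy=k,interpolation=cv2.INTER_LANCZOS4)
b=np.clip((b-40)*1.7,0,255).astype(np.uint8)
cv2.imwrite("pics/s4.png",b)
q=lambda p:((proj("side",F(P,p))-[x0,y0]+.5)*k).round(0).tolist()
print("pin",q((-28,-50,70)))
for t in(36,40,44,48):print(t,"line",q((-45,-43-t,52)),"line@x-25",q((-25,-43-t,52)),"tip",q((-49,-43-t,54)),"clip out",q((-65,-43-t,54)))
E
```

```text
pin [352.0, -76.0]
36 line [260.0, 189.0] line@x-25 [429.0, 169.0] tip [226.0, 178.0] clip out [89.0, 194.0]
40 line [267.0, 206.0] line@x-25 [436.0, 186.0] tip [232.0, 195.0] clip out [95.0, 211.0]
44 line [273.0, 223.0] line@x-25 [443.0, 202.0] tip [239.0, 211.0] clip out [101.0, 228.0]
48 line [280.0, 240.0] line@x-25 [450.0, 219.0] tip [245.0, 228.0] clip out [107.0, 245.0]
```

View pics/s4.png

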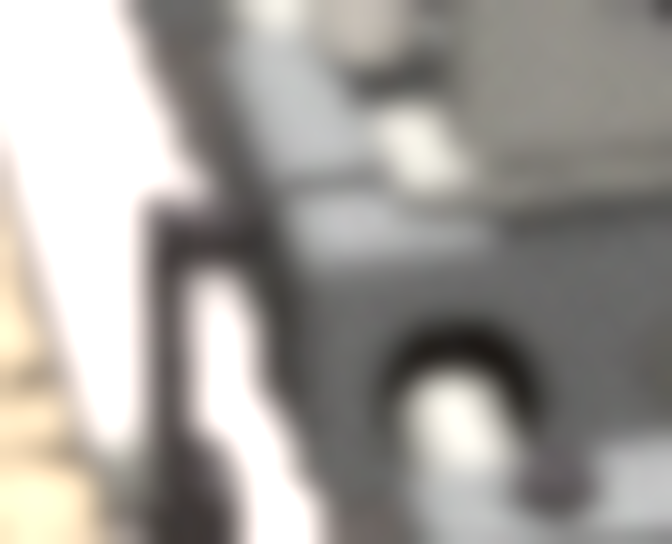

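The dark scribed line runs (285,190)–(360,180) with its front end near (272,192). The pointer arm runs (150,215)–(250,245), so it is still further along -y. I'll get the pointer's y numerically from the first top image, where it was unobstructed.

```bash
python3 - <<'E'
from geo import *
import cv2
np.set_printoptions(linewidth=200)
g=cv2.imread("pics/top0.png",0)
print("cols",list(range(298,326)))
for r in range(230,247):print(r,*["%3d"%v for v in g[r,298:326]])
P=[.5427,.0579,-.0945]
for d in(40,44,48,52):print(d,*[(n,proj("top",F(P,p)).round(1).tolist()) for n,p in(("tip",(-49,-43-d,54)),("out54",(-62,-43-d,54)),("foot",(-62,-43-d,12)))])
print("line",proj("top",F(P,(-45,-43,52))),proj("top",F(P,(-28,-43,52))))
print("rows jaw"); 
for r in range(218,236):print(r,*["%3d"%v for v in g[r,270:302]])
E
```

```text
cols [298, 299, 300, 301, 302, 303, 304, 305, 306, 307, 308, 309, 310, 311, 312, 313, 314, 315, 316, 317, 318, 319, 320, 321, 322, 323, 324, 325]
230  22   0 142 151 148 154 154 154 155 152 150 149 148 144 141 140 137 136 133 129 126 122 113 107 106  91  83  74
231  31   6  60 116 122 124 129 131 132 137 137 142 146 148 149 153 153 152 151 150 148 147 143 141 139 136 135 133
232  70  57  66  74  80  75  80  84  90 127 123 115 122 125 126 128 128 132 136 139 142 145 148 148 152 153 154 151
233  87  92  90  88  89  87  86  85  97 161 168 134 134 142 123 110  99 102 114 121 116 121 122 127 130 131 134 136
234 100 101 102 102 101 102 102 100 162 167 166 166 164 165 163 165 167 166 165 165 138 134 113 121 109 114 119 115
235 167 167 169 167 168 169 170 168 165 165 164 164 164 164 166 163 164 164 164 164 163 164 163 164 163 164 161 163
236 164 164 163 164 163 162 163 164 162 161 163 163 164 164 163 162 164 163 163 164 165 165 164 164 163 162 162 160
237 165 167 166 167 166 168 166 167 167 167 167 165 160 162 163 163 161 164 164 162 161 163 159 164 164 163 164 162
238 167 167 166 166 167 16
[... 3075 characters left out ...]
 111 116 114 115 119  80  22   0 142 151
231 160 160 160 164  81 114 104 107 109 113 116 118 118 119 116 115 115 115 115 117  92  70 113 116 114 115 119  76  31   6  60 116
232 160 160 160 161 125  75  67  72  78  87  91  96 101  97  98 102 104 108 112 114  68  87 116 115 114 114 115  73  70  57  66  74
233 161 160 159 159 160 163 136 133 136  87  81  81  70  65  66  68  74  88  94  95  64  80  94  98 101 105 103  64  87  92  90  88
234 160 162 161 159 161 162 164 165 164 164 165 165 165 165 165 137 131 135 111  79  75  81  67  69  69  82  90  88 100 101 102 102
235 162 162 163 163 161 161 160 161 161 161 162 163 163 162 163 164 166 166 166 167 167 167 165 165 138 161 166 169 167 167 169 167
```

>>> {"name": "nudge_tcp", "arguments": {"motion": [{"trans":[0, 0.006, 0], "aperture":0}, {"trans":[0, 0.0115, 0], "aperture":0}, {"trans":[0, 0.0115, 0], "aperture":0}, {"trans":[0, 0.0115, 0], "aperture":0}, {"trans":[0, 0.0115, 0], "aperture":0}]}}

```text
t: 9.7
ee_pos: [0.5379, -0.035, 0.0711]
orientation: [[0.996, -0.091, 0.001], [-0.091, -0.996, 0.005], [0.001, -0.005, -1.0]]
force: [0.0, 10.2, 6.5]
width: 0.0108
grip_force: 78.5
```

```bash
python3 - <<'E'
from geo import *
import cv2
P=[.5427,.0579,-.0945]
a=np.mean([optics.get_image("side") for i in range(15)],0).mean(2)
cv2.imwrite("pics/s5raw.png",a)
print("    ",*["%3d"%c for c in range(218,240)])
for r in range(248,262):print(r,*["%3d"%v for v in a[r,218:240]])
for t in(48,50,52):print(t,*[proj("side",F(P,p)).round(2) for p in((-45,-43-t,52),(-35,-43-t,52),(-49,-43-t,54),(-57,-43-t,54))])
k=16;b=cv2.resize(a[240:274,212:254],None,fx=k,fy=k,interpolation=cv2.INTER_LANCZOS4)
cv2.imwrite("pics/s5.png",np.clip((b-40)*1.7,0,255).astype(np.uint8))
E
```

```text
     218 219 220 221 222 223 224 225 226 227 228 229 230 231 232 233 234 235 236 237 238 239
248 213 212 209 198 171 131 106 100 101 114 133 147 153 155 150 136 113  96  94  99 104 105
249 214 213 210 201 180 145 116 103  98 106 125 142 152 156 154 147 133 119 120 132 139 139
250 214 212 209 203 191 167 137 112 101 100 117 136 150 154 156 153 148 142 147 161 171 168
251 214 211 201 191 184 173 150 126 109 100 109 129 145 153 155 155 152 148 151 165 179 181
252 213 206 185 159 148 147 139 127 115 101 102 121 139 149 151 149 147 141 139 153 174 183
253 213 204 175 131 111 111 111 108 102  91  93 110 126 135 137 135 131 125 123 137 162 174
254 213 203 171 121  90  85  87  87  83  79  85  99 110 118 123 125 125 124 124 130 144 154
255 213 204 171 117  82  76  79  82  80  79  83  91 104 120 134 141 143 143 142 138 135 132
256 213 204 171 117  82  86 102 115 111  95  86  87 101 123 143 151 154 153 152 147 138 129
257 213 203 171 117  88 106 139 158 150 119  92  84  94 119 138 149 152 153 151 148 143 138
258 213 204 172 120  92 118 160 182 171 134  97  82  88 109 129 140 143 142 140 137 134 131
259 213 205 174 122  95 123 167 192 184 148 107  83  83  99 115 124 126 124 121 119 117 116
260 213 205 175 125  96 124 168 197 195 165 119  86  80  90 102 109 111 110 108 108 106 106
261 213 206 176 126  96 122 167 199 201 176 132  93  79  84  94 101 104 104 104 103 102 101
48 [228.99 254.48] [234.34 253.84] [226.83 253.78] [222.5  254.29]
50 [229.2  255.01] [234.56 254.37] [227.03 254.31] [222.7  254.83]
52 [229.41 255.55] [234.78 254.9 ] [227.23 254.85] [222.89 255.37][ WARN:0@6.063] global loadsave.cpp:1063 imwrite_ Unsupported depth image for selected encoder is fallbacked to CV_8U.
```

View pics/s5.png

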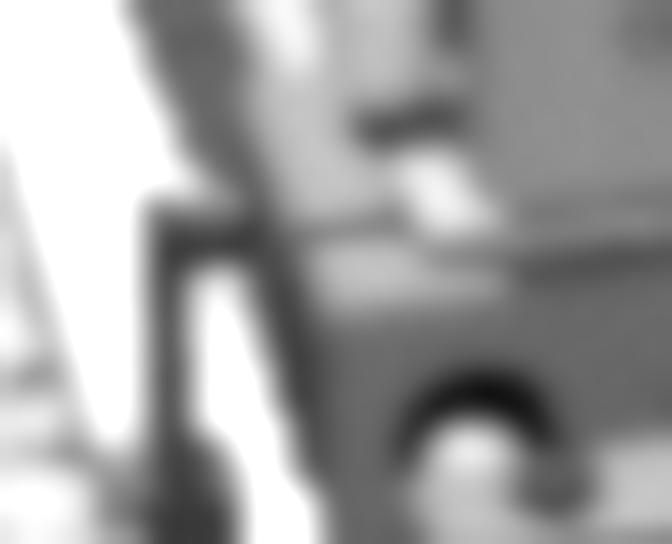

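The pointer is now level with the line to within about 1 mm: line front end at raw (229.3,254.35), tip at about (227,254.3). Combining the top-view estimate (51–52 mm) with the side view, it needs about 0.9 mm more pull.

>>> {"name": "nudge_tcp", "arguments": {"motion": [{"trans":[0, 0.001, 0], "aperture":0}, {"trans":[0, 0.001, 0], "aperture":0}, {"trans":[0, 0.001, 0], "aperture":0}, {"trans":[0, 0.001, 0], "aperture":0}, {"trans":[0, 0.001, 0], "aperture":0}, {"trans":[0, 0.001, 0], "aperture":0}], "only": "t:|pos|force|width"}}

```text
t: 10.95
ee_pos: [0.5379, -0.0357, 0.0711]
force: [-1.0, 11.1, 5.7]
width: 0.0105
grip_force: 78.5
```

```bash
python3 - <<'E'
from station import robot, optics, monitor
import numpy as np
a=np.mean([optics.get_image("top") for i in range(4)],0).mean(2)
b=np.asarray(__import__("cv2").imread("pics/top0.png",0))
# carriage pins' present position in the top view
for r0,c0 in((210,255),(190,255)):
    w=a[r0:r0+25,c0:c0+32];m=np.argwhere(w>180);print((m[:,1]+c0).min(),(m[:,1]+c0).max(),(m+[r0,c0]).mean(0),len(m))
s=monitor.sense();print(s["t"],s["ee_pos"],s["force"])
E
```

```text
257 267 [224.36842105 264.10526316] 19
265 269 [201.76470588 267.23529412] 17
11.15 [ 0.53786058 -0.03571508  0.07108799] [ 0.14494626 10.33151626  5.72220272]
```

```bash
python3 -c "
from station import robot, optics, monitor
print(robot.job_done())"
```

```text
the job is handed in; nothing more can be done
None
```

I slid the carriage home against the middle stop, then pulled the jaw back about 51.4 mm and handed the job in with the gripper still holding it. I judged the scribed line to be at the pointer to within about 1 mm, and the arm did not go near the lens, loupe or bottle.

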